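# Slide the trainer carrier into its locating notches and bolt it in

### The arm

A 7-joint arm with a two-finger parallel gripper is mounted at the origin on the work surface; the furniture and walls round the work are solid. World frame = base frame: x ahead of the robot, y to its left, z up, the work surface at z = 0. Lengths are in mm, angles in rad, forces in N, time in s.
With the tool pointing down it reaches from about 400 to 850 mm from the base axis. Payload 4.5 kg.
Tool frame: the origin (TCP) lies midway between the tips of the shut fingers; the grasp point (between the pads) lies behind it (ctrl.grip_point_offset is the z of the grasp point in the tool frame, in mm); z points along the fingers, x is the direction in which the jaws open and shut, and the axes are right-handed (so a half turn about z gives the same grasp; the last joint's range is limited). The gripper opens to 88 mm and grips with 3 to 60 N. Pads are 18 mm wide; open, the fingers measure 123 mm over their backs; the gripper's body (75 mm by 187 mm) begins 45 mm behind the grasp point.
Start: joints at [-1.255, 0.689, -0.195, 1.565, 0.157, 0.902, -0.215], TCP at [173.783, 600.377, 238.743] pointing down, gripper open.
Joint ranges: [-3.01, 3.01], [-0.46, 2.08], [-1.47, 1.51], [0.13, 2.56], [-1, 4.14], [0.04, 2.09], [-2.66, 2.66]. Speed limits (rad/s): [2.57, 2.57, 3.14, 3.14, 3.14, 3.14, 3.14].

### API

Orientations are given as a unit quaternion [x, y, z, w].
In Python, from bench import monitor, read_camera, job_done, ctrl gives the robot as it stands.
- The arm moves only by the tool jog_arm, never from a script. Its argument "increments" is text: rows parted by semicolons, each of 5 numbers parted by spaces: the opening, from 0 (shut) to 1 (fully open), then the shift along the world's x, y, z in cm, then the turn about the world's z in rad. A call has 1 to 12 rows; each row is the pose to reach, as a shift and turn from the pose measured when the call began; what a row does not reach only later rows make up. A row lasts 1/10 s, in which the tool goes at most 50 mm and 8.59 degrees, less where a joint would pass 70% of its speed; a pose out of reach is approached as far as the arm can. A call with a gripper value outside its range is refused whole. The fingers move at their own pace and stop on an object; the grip force is fixed at half the most. Time passes only in rows, so rows that repeat a pose let the fingers close. It gives the time, the measured TCP pose, the force and the opening at its end, in the units of the state.
- monitor.get_state(): the state, without advancing time (a new reading comes with each control period).
- read_camera(name): name is "scene" or "top" or "wrist"; returns a dict with "color" (480x640x3 uint8, blue, green, red), "z_map" (480x640 float32, mm along the optical axis (not along the pixel's ray), 0 where there is no reading), "camera_matrix" (3x3 intrinsics, pixels), "cam_to_world" (4x4, takes a point from camera to world coordinates). Camera axes: x right, y down, z forward; pixel columns grow to the right and rows downward; lengths in mm; the calibration is good to about 2 mm. A picture is of the moment at which its call begins.
- job_done(): hands the job in, once; it reports no verdict.
The state is a dict: "clock": time; "qpos": joint angles; "joint_velocities": joint speeds; "joint_torque": joint torques, N m; "eef_pos": TCP position; "ee_rot": TCP orientation; "ft_force": force on the tool from outside, world axes, zero at the start; "moment": the same for the moment, N m; "width": finger opening in mm.
Only numpy, scipy, OpenCV 4.12 (cv2) and the standard library are available. Lean on these libraries where they do the work, as an engineer would, in place of code of your own. Each camera call takes 0.05 s, during which the arm holds its last target. There are 200 camera calls.

### The job

Push the carrier board with the circuit trainer along its rails, away from its upright push lip, until it drops into the locating notches and sits fully down. Then push the keeper bolt's knob fully inwards, so that the bolt covers the edge of the seated board. Only push: never lift or tip the board, and leave the loose things round the bay where they are.

Things in the scene. Friction and masses are not known exactly. Their poses are not given: they have to be found in the camera images.
- bay: fixed aluminium rail bay, 363 mm long (x -185 to +178), 157 mm wide plus the keeper housing on its -y side, which faces the robot. Origin on the worktop, midway between the rails. +x is the direction in which the board is to be slid, z up; yaw within 0.3 rad of -pi/2. Side guides (outer faces y = +-78.5 mm) rise to z = 52 mm and guide the board's edges with 2.5 mm play each side
- rail_top (a point): point in the bay at its x = y = 0, at the height of the rails' running surface (z = 40 mm). Rails lie at y = 38 to 73 mm either side; the 76 mm between them is open down to an 8 mm base plate. Each rail is split into an outer track for the board's front feet and an inner track for the rear feet, so no foot can drop too early
- seat (a point): where the carrier's origin lies when seated: x = 80 mm, y = 0, z = 33 mm in the bay's frame. There all four feet (20 mm long) drop together into notches 27 mm long, 7 mm deep (outer tracks: centred x = 145 mm; inner: x = 15 mm). Play 3.5 mm either way along x; the square far walls of the notches then stop the board firmly
- carrier: loose grey board, 180 mm (x) by 140 mm (y), 8 mm thick, on four black feet 8 mm high, about 0.5 kg, a circuit trainer (150 x 100 x 33 mm) fixed on top. Origin: centre of the board in the plane of the feet's soles; axes as the bay's. Starts 90 to 135 mm short of the seat. Origin 40 mm above the worktop riding, 33 mm seated; board top (16 mm higher) is then 4 mm above or 3 mm below the guides' tops
- push_face (a point): centre of the outer (-x) face of the aluminium push lip across the board's trailing end: 64 mm wide, 30 mm high, 6 mm thick, at x = -90 mm and 17 mm above the carrier's origin, so the face spans 2 to 32 mm above it. Push here in the bay's +x direction; sliding takes about 2 to 6 N
- keeper (a joint): travel of the keeper bolt in m: 0 drawn back, 0.026 fully in; moves along the bay's +y (away from the robot) against about 1.5 N of friction, no spring. Starts at 0 to 0.004. Flat steel bolt 22 mm wide, underside 53 mm and top 61 mm above the worktop: it passes over a seated board but strikes the edge of one still riding. Fully in it covers 16 mm of the board's edge
- keeper_knob (a point): centre of the top of the bolt's upright dark knob, 95 mm above the worktop; stem 12 mm, head 16 mm in diameter (head's lowest point 89 mm, foot collar 18 mm wide up to 64 mm), standing 34 mm above the bolt. In the bay's frame at x = 60 mm; y = -98 mm drawn back, -72 mm fully in. On its -y side nothing of the bay stands higher than 63 mm
- metal_block: bystander: loose milled aluminium block, 40 x 45 x 41 mm, origin under its centre, on the far side of the bay
- tape_measure: bystander: loose tape measure, 35 x 68 x 60 mm, origin under its centre, on the far side of the bay
- solder_spool: bystander: loose solder spool, 56 mm across, 36 mm high, origin under its centre, on the near side of the bay by the carrier's starting end
There are look-alikes about, which are no part of the job. There is more than one size of the carrier; the one meant has the size given above.

How it is judged (in metres and radians):
On the way, in this order (a step that is already met when the one before it is completed fails the run):
1. the board has dropped into all four notches, the keeper still drawn back (z of carrier in the frame of bay below 0.0355 m and x of carrier in the frame of bay between 0.074 and 0.086 m and angle between carrier's own z axis and vertical below 0.03 rad and value of joint keeper below 0.012 m), for 0.2 s.
2. the keeper bolt is pushed in over the board (value of joint keeper above 0.022 m), for 0.2 s.
At the end, for the whole second after the job is handed in: the board lies level (within 0.03 rad) and at rest in all four notches: its origin 30 to 35.5 mm above the worktop and 74 to 86 mm along the bay; the keeper is at 22 mm or more (z of carrier in the frame of bay between 0.03 and 0.0355 m and x of carrier in the frame of bay between 0.074 and 0.086 m and angle between carrier's own z axis and vertical below 0.03 rad and linear speed of carrier below 0.01 m/s and value of joint keeper above 0.022 m); the robot touches nothing.
It fails at once if the board is lifted off its rails (more than 7 mm above riding height) (z of carrier in the frame of bay above 0.047 m).
It fails at once if the board is tipped by more than 0.15 rad (angle between carrier's own z axis and vertical above 0.15 rad).
It fails at once if a bystander is moved by more than 20 mm (distance of any of metal_block, tape_measure, solder_spool from where it was at the start of the episode above 0.02 m).
It also fails if it takes over 45 s, if anything falls off the work surface, if the arm or the gripper's body presses on something with over 40 N, if the wrist force passes 120 N, or if a joint passes its speed limit or range.

## Working session

There is one attempt and no reset: what is moved stays moved. The work goes in short steps, Python scripts to look and compute and a tool call to move; the robot and the scene stay as the last step left them, time stands still between calls to the robot, and variables do not carry over. Pictures are saved under pics/ and viewed, about 8 in all and at most 12, crops included, and the job is handed in when it is done.

Besides the shell and the picture viewer there is one more tool, called after "Request:" as name(argument=value, ...), one argument or row to a line, values as JSON. jog_arm: Moves the arm, as the interface text tells. Its arguments: {"type":"object","properties":{"increments":{"type":"string"}},"required":["increments"]}

```bash
mkdir -p pics; cat > h.py <<'E'
import numpy as np, cv2
from bench import monitor, read_camera, job_done, ctrl
def pts(c):
    K=c["camera_matrix"];z=c["z_map"];v,u=np.mgrid[:480,:640]
    p=np.stack([(u-K[0,2])/K[0,0]*z,(v-K[1,2])/K[1,1]*z,z,np.ones_like(z)],-1)
    w=(p@np.array(c["cam_to_world"]).T)[...,:3]; w[z==0]=np.nan; return w
E
python3 - <<'E'
from h import *
s=monitor.get_state();print(s)
for n in("top","scene"):
    c=read_camera(n);np.save(n+'.npy',pts(c));cv2.imwrite(f'pics/{n}1.png',c["color"]);print(n,np.array(c["cam_to_world"]).round(2).tolist())
E
```

```text
{'clock': 0.0, 'qpos': array([-1.25523179,  0.68997366, -0.19448664,  1.56640148,  0.15729863,
        0.90250186, -0.21507796]), 'joint_velocities': array([ 0.0015934 ,  0.00160866, -0.0003801 ,  0.00016516, -0.0004771 ,
       -0.00255479,  0.00042475]), 'joint_torque': array([-2.66742172e-04, -5.27565873e+01, -1.26745664e+00, -1.53429651e+01,
       -5.27622993e-02,  6.51666167e-03,  1.85295530e-04]), 'eef_pos': array([173.66101863, 599.69633319, 237.90048619]), 'ee_rot': array([ 7.99362855e-01,  6.00847842e-01, -7.07041605e-04,  6.30183593e-04]), 'ft_force': array([ 0.22626641, -0.55464908, -0.25302521]), 'moment': array([ 0.00543133, -0.02354631,  0.03327298]), 'width': 88.31175212359642}
top [[0.04, -0.98, 0.21, 319.23], [-1.0, -0.04, 0.01, 142.29], [-0.0, -0.21, -0.98, 1002.21], [0.0, 0.0, 0.0, 1.0]]
scene [[0.87, -0.32, 0.38, 166.15], [-0.5, -0.54, 0.68, -441.47], [-0.01, -0.78, -0.62, 629.34], [0.0, 0.0, 0.0, 1.0]]
```

View pics/top1.png

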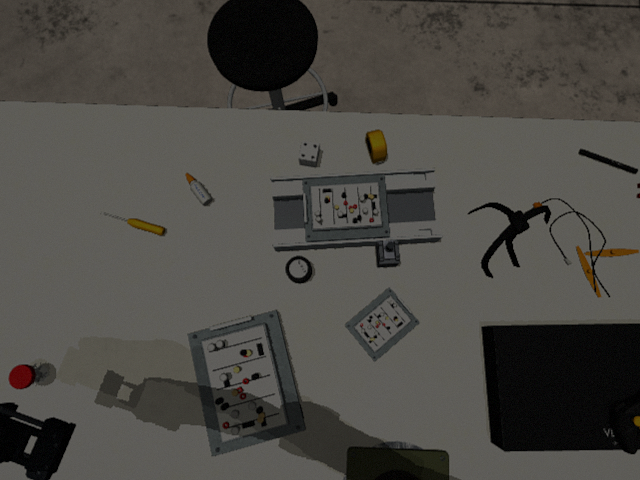

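View pics/scene1.png

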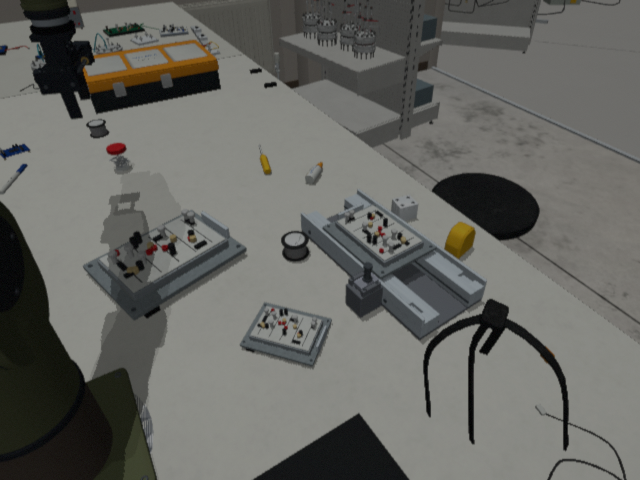

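Top view: the bay spans about (273–440, 170–250), and the keeper is at (388, 250). There are three boards: one in the bay at (345, 208), a larger one at (247, 383) and a smaller one at (382, 324). The first is the one meant, since it rides on the rails. I'll check its size by measurement and in a crop.

```bash
python3 - <<'E'
from h import *
w=np.load('top.npy')
sub=np.zeros((480,640),bool);sub[165:270,262:450]=1
def show(nm,m):
    p=w[m&sub]; r=cv2.minAreaRect(p[:,:2].astype(np.float32)); print(nm,len(p),np.round(r[0],1),np.round(r[1],1),round(r[2],2),p.min(0).round(),p.max(0).round())
z=w[...,2]
print(np.histogram(z[sub],bins=np.arange(-4,110,4)))
# guides: far and near
show('all>25',z>25)
show('z>45',z>45)
tr=np.zeros_like(sub);tr[172:246,300:392]=1
show('board',(z>53)&tr)
show('trainer',(z>80)&tr&(z<110))
k=np.zeros_like(sub);k[230:272,370:405]=1
show('knob',(z>85)&k); show('keeper',(z>45)&k)
g=np.zeros_like(sub);g[232:256,270:440]=1
cv2.imwrite('pics/crop2.png',cv2.convertScaleAbs(cv2.resize(cv2.imread('pics/top1.png')[155:280,255:455],None,fx=4,fy=4,interpolation=2),alpha=1.8))
w2=np.load('scene.npy');z2=w2[...,2]
k=np.zeros_like(sub);k[250:320,340:390]=1
p=w2[k&(z2>80)];print('scene knob',len(p),p.min(0).round(1),p.max(0).round(1),p.mean(0).round(1))
E
```

```text
(array([3701, 2992, 1323, 1046,   84,   99,  142,  101,  169,  398, 1521,
       1090,  211,  747, 1399,  920,  254,  608, 1997,  334,   89,   44,
        101,   92,   39,    8,    0,    0]), array([ -4,   0,   4,   8,  12,  16,  20,  24,  28,  32,  36,  40,  44,
        48,  52,  56,  60,  64,  68,  72,  76,  80,  84,  88,  92,  96,
       100, 104, 108]))
all>25 10099 [575.8 100.1] [208.3 363.1] 5.7 [460. -84.  25.] [695. 290.  99.]
z>45 6795 [576.  100.1] [207.7 360.9] 5.52 [478. -84.  45.] [695. 289.  99.]
board 5244 [591.7 124. ] [172.1 197.6] 1.47 [508.  24.  53.] [680. 225.  97.]
trainer 257 [576.9  97.2] [172.9  92.8] 71.81 [508.  29.  80.] [621. 189.  97.]
knob 48 [509.4  29.6] [14.5 14.4] 5.9 [502.  22.  91.] [517.  37.  99.]
keeper 739 [513.5  31.6] [71.2 73.9] 1.39 [478.  -5.  45.] [549.  69.  99.]
scene knob 85 [500.4  20.5  81. ] [516.7  35.9  96.4] [507.2  26.8  91.5]
```

View pics/crop2.png

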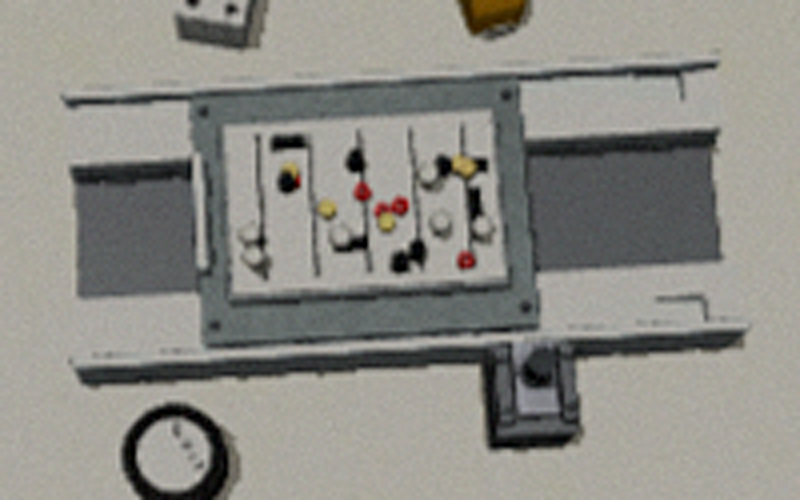

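The crop confirms the board meant: it is in the bay, with its lip at crop (202, 210), i.e. the left, trailing end. The knob is at crop (537, 362), and the spool at crop (175, 455) is near the starting end.

```bash
python3 - <<'E'
from h import *
w=np.load('top.npy');z=w[...,2]
sub=np.zeros((480,640),bool);sub[165:256,262:450]=1
# far guide top line
def guide(r0,r1,c0,c1):
    m=np.zeros_like(sub);m[r0:r1,c0:c1]=1;m&=(z>48.5)&(z<57)
    return w[m]
def line(p):
    a,b=np.polyfit(p[:,1],p[:,0],1)
    for _ in range(5):
        r=p[:,0]-a*p[:,1]-b;q=p[abs(r)<4];a,b=np.polyfit(q[:,1],q[:,0],1)
    return a,b,len(q),q[:,1].min(),q[:,1].max()
f=line(guide(165,185,262,450));n=line(np.vstack([guide(236,255,262,372),guide(230,250,405,450)]));print(f,n)
yaw=-np.pi/2-np.mean([f[0],n[0]]);print('yaw',yaw)
ex=np.array([np.cos(yaw),np.sin(yaw)]);ey=np.array([-ex[1],ex[0]])
y0=120;yn,yf=[np.array([l[0]*y0+l[1],y0])@ey for l in(n,f)];print('guide sep',yf-yn,'(exp 151-157)')
al=w[sub&(z>30)][:,:2]@ex;x0=(al.min()+185+al.max()-178)/2;print('len',np.ptp(al))
o=x0*ex+(yn+yf)/2*ey;print('origin',o)
B=lambda p:np.c_[(p[:,:2]-o)@ex,(p[:,:2]-o)@ey,p[:,2]]
m=np.zeros_like(sub);m[172:246,300:392]=1
b=B(w[m&(z>40)&(z<60)]); 
bb=B(w[m&(z>62)&(z<100)])
lip=bb[bb[:,0]<bb[:,0].min()+12];print('lip',lip.min(0),lip.max(0))
col=np.histogram(b[abs(b[:,1])<60][:,0],bins=np.arange(-150,120,5));print(list(zip(col[1],col[0])))
m=np.zeros_like(sub);m[230:272,370:405]=1
k=B(w[m&(z>85)]);print('knob bay',(k.min(0)+k.max(0))/2)
h=B(w[m&(z>64)&(z<85)]);print(len(h))
np.savez('bay.npz',o=o,ex=ex,ey=ey)
for n_,q in [('push start',(-170,0)),('knob0',(60,-98))]: print(n_,o+q[0]*ex+q[1]*ey)
m=np.zeros_like(sub);m[250:290,280:318]=1
s=B(w[m&(z>20)]);print('spool',s.min(0),s.max(0))
E
```

```text
(np.float64(-0.14583498148583757), np.float64(683.4288666654987), 291, np.float64(-70.00688220201886), np.float64(219.8093259252119)) (np.float64(-0.09720521175266568), np.float64(534.4242315687138), 372, np.float64(-83.94571216546859), np.float64(274.6195521553545))
yaw -1.449276230175645
guide sep 142.11326458949304 (exp 151-157)
len 365.61509984708323
origin [596.94621961  98.69273395]
lip [-115.34021436  -26.6560905    62.5509065 ] [-108.45720202   37.17917069   75.57616046]
[(np.int64(-150), np.int64(0)), (np.int64(-145), np.int64(0)), (np.int64(-140), np.int64(0)), (np.int64(-135), np.int64(0)), (np.int64(-130), np.int64(8)), (np.int64(-125), np.int64(10)), (np.int64(-120), np.int64(20)), (np.int64(-115), np.int64(50)), (np.int64(-110), np.int64(110)), (np.int64(-105), np.int64(115)), (np.int64(-100), np.int64(22)), (np.int64(-95), np.int64(17)), (np.int64(-90), np.int64(21)), (np.int64(-85), np.int64(19)), (np.int64(-80), np.int64(19)), (np.int64(-75), np.int64(21)), (np.int64(-70), np.int64(15)), (np.int64(-65), np.int64(18)), (np.int64(-60), np.int64(19)), (np.int64(-55), np
[... 526 characters left out ...]
)), (np.int64(35), np.int64(19)), (np.int64(40), np.int64(19)), (np.int64(45), np.int64(19)), (np.int64(50), np.int64(95)), (np.int64(55), np.int64(118)), (np.int64(60), np.int64(108)), (np.int64(65), np.int64(21)), (np.int64(70), np.int64(12)), (np.int64(75), np.int64(6)), (np.int64(80), np.int64(6)), (np.int64(85), np.int64(0)), (np.int64(90), np.int64(0)), (np.int64(95), np.int64(0)), (np.int64(100), np.int64(0)), (np.int64(105), np.int64(0)), (np.int64(110), np.int64(0))]
knob bay [ 57.94018461 -95.21998164  94.93092986]
33
push start [576.33860992 267.43907146]
knob0 [506.94219317  27.25552219]
spool [-164.89512433 -144.67660264   30.9508159 ] [-110.27916707  -91.48018412   40.51574892]
```

The far-guide fit was contaminated by the board (142 mm separation). I'll redo it without the board's columns.

```bash
python3 - <<'E'
from h import *
w=np.load('top.npy');z=w[...,2]
yaw=-np.pi/2+.097
ex=np.array([np.cos(yaw),np.sin(yaw)]);ey=np.array([-ex[1],ex[0]])
sub=np.zeros((480,640),bool);sub[160:256,262:450]=1;sub[:,365:410]=0
P=w[sub&(z>30)];al=P[:,:2]@ex;print('len',np.ptp(al));x0=(al.min()+185+al.max()-178)/2
e=(w[sub&(z>49)&(z<58)])[:,:2];a=e@ex-x0
for lo,hi in((-180,-125),(-100,50),(80,178)):
    v=(e@ey)[(a>lo)&(a<hi)];print(lo,v.min(),v.max(),np.ptp(v))
v=(e@ey)[(a>80)|(a<-125)];c=(np.percentile(v,1)+np.percentile(v,99))/2;print('c',c,np.ptp(v))
o=x0*ex+c*ey;print('origin',o);np.savez('bay.npz',o=o,ex=ex,ey=ey)
B=lambda p:np.c_[(p[:,:2]-o)@ex,(p[:,:2]-o)@ey,p[:,2]]
m=np.zeros_like(sub);m[172:246,295:365]=1
bb=B(w[m&(z>62)&(z<100)]);lip=bb[bb[:,0]<bb[:,0].min()+10];print('lip',lip.min(0),lip.max(0))
m=np.zeros_like(sub);m[230:272,370:405]=1
k=B(w[m&(z>85)]);print('knob bay',(k.min(0)+k.max(0))/2)
for q in [(-170,0),(60,-98),(-20,0)]: print(q,o+q[0]*ex+q[1]*ey)
E
```

```text
len 363.0878489465065
-180 528.5966930528886 686.116179306286 157.51948625339742
-100 529.0217519264395 686.5890279562068 157.5672760297673
80 528.6897420247357 685.6698126913732 156.98007066663752
c 607.2814174411168 157.51948625339742
origin [600.5007618   99.16055178]
lip [-114.84687952  -33.00187035   62.5509065 ] [-108.87357957   30.82549762   75.57616046]
knob bay [ 60.39448966 -97.40521748  94.93092986]
(-170, 0) [584.03660871 268.36141366]
(60, -98) [508.77231898  29.95150051]
(-20, 0) [598.56380261 119.06653553]
```

Everything agrees with the given sizes: length 363.1 mm, width 157.5 mm, knob at bay (60.4, -97.4) and lip face at x ≈ -115. So the board is 105 mm short of the seat. Next I move above the start of the push, with the jaws shut and their axis along the bay's x.

Request:
jog_arm(
  increments="0 4.1 -3.4 0 0.1;0 8.2 -6.8 0 0.2;0 12.3 -10.2 0 0.3;0 16.4 -13.6 0 0.378;0 20.5 -17 0 0.378;0 24.6 -20.4 0 0.378;0 28.7 -23.8 0 0.378;0 32.9 -27.3 0 0.378;0 37 -30.7 -2 0.378;0 41.1 -34.1 -4 0.378;0 41.1 -34.1 -4 0.378;0 41.1 -34.1 -4 0.378",
)

```text
clock: 1.3
eef_pos: [588.8, 250.6, 195.1]
ee_rot: [0.676, 0.737, -0.003, 0.003]
ft_force: [-0.4, -1.2, -0.7]
width: 0.6
```

```bash
python3 - <<'E'
from h import *
b=np.load('bay.npz');s=monitor.get_state();p=s['eef_pos'];d=p[:2]-b['o']
from scipy.spatial.transform import Rotation as R
print(ctrl.grip_point_offset,p,'bay',d@b['ex'],d@b['ey'],s['width'],s['ft_force']);x=R.from_quat(s['ee_rot']).as_matrix();print(x.round(3),np.arctan2(x[1,0],x[0,0]))
c=read_camera('wrist');cv2.imwrite('pics/w3.png',c['color'])
E
```

```text
-18.700000000000003 [588.77584849 250.56831414 195.06713303] bay -151.83155679705237 2.9937361267567923 0.6176523234794453 [-0.39942809 -1.18280392 -0.65792128]
[[-0.086  0.996 -0.   ]
 [ 0.996  0.086 -0.008]
 [-0.008 -0.001 -1.   ]] 1.6564170165493557
```

View pics/w3.png

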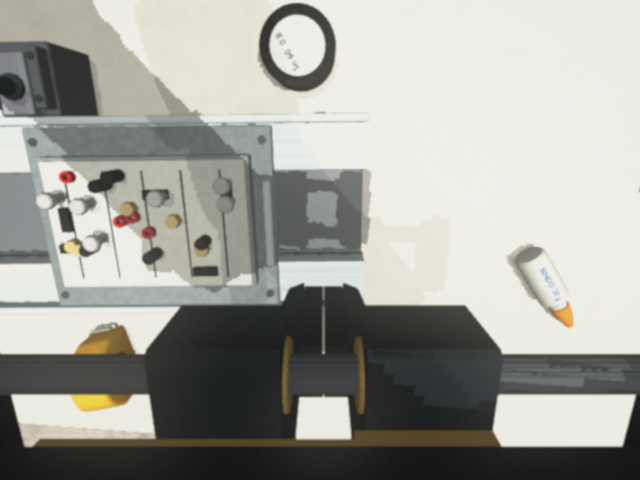

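The wrist view shows the shut fingers just behind the board's trailing end, with the spool and bolt well clear. I'll correct the offset and go down behind the lip.

Request:
jog_arm(
  increments="0 -0.46 0.56 -3 0.01;0 -0.46 0.56 -6 0.01;0 -0.46 0.56 -9 0.01;0 -0.46 0.56 -12 0.01;0 -0.46 0.56 -14.5 0.01;0 -0.46 0.56 -14.5 0.01;0 -0.46 0.56 -14.5 0.01;0 -0.46 0.56 -14.5 0.01",
)

```text
clock: 2.15
eef_pos: [582.3, 261.6, 52.9]
ee_rot: [0.671, 0.742, -0.001, 0.001]
ft_force: [0.1, 0.4, -0.5]
width: 0.6
```

```bash
cat > st.py <<'E'
from h import *
b=np.load('bay.npz');s=monitor.get_state();p=s['eef_pos'];d=p[:2]-b['o']
print(s['clock'],p.round(1),'bay',(d@b['ex']).round(1),(d@b['ey']).round(1),'F',s['ft_force'].round(1),'Fbay',(s['ft_force'][:2]@b['ex']).round(2),(s['ft_force'][:2]@b['ey']).round(2))
E
python3 st.py
```

```text
2.15 [582.3 261.6  52.9] bay -163.4 -2.4 F [ 0.1  0.4 -0.5] Fbay -0.4 0.16
```

Request:
jog_arm(
  increments="0 0.1 -0.8 -0.3 0;0 0.2 -1.6 -0.3 0;0 0.3 -2.4 -0.3 0;0 0.4 -3.2 -0.3 0;0 0.5 -4.0 -0.3 0;0 0.6 -4.8 -0.3 0;0 0.7 -5.6 -0.3 0;0 0.8 -6.4 -0.3 0;0 0.9 -7.2 -0.3 0;0 1.0 -8.0 -0.3 0;0 1.1 -8.8 -0.3 0;0 1.2 -9.4 -0.3 0",
)

```text
clock: 3.35
eef_pos: [594.5, 167.1, 50.0]
ee_rot: [0.671, 0.742, -0.001, 0.001]
ft_force: [-0.4, 5.0, 3.5]
width: 0.3
```

```bash
python3 st.py; cat > meas.py <<'E'
from h import *
import sys
b=np.load('bay.npz');o,ex,ey=b['o'],b['ex'],b['ey']
for n in('top','scene'):
    c=read_camera(n);cv2.imwrite(f'pics/{n}{sys.argv[1]}.png',c['color']);w=pts(c)
    B=np.dstack([(w[...,:2]-o)@ex,(w[...,:2]-o)@ey,w[...,2]])
    # leading edge of the board: bare strip y -60..-20 ahead of trainer
    for lo,hi in((52,68),(-68,-54)):
        m=(B[...,1]>lo)&(B[...,1]<hi)&(B[...,0]>-130)&(B[...,0]<178)&(B[...,2]>30)&(B[...,2]<66)
        q=B[m];r=[(x,round(float(np.median(q[(abs(q[:,0]-x)<5)][:,2])),1) if (abs(q[:,0]-x)<5).sum()>3 else None) for x in range(-120,180,10)]
        print(n,lo,r)
        bo=q[q[:,2]>45]; print('  raised x',np.percentile(bo[:,0],[1,99]).round(1) if len(bo) else None)
    m=(abs(B[...,0]-60)<14)&(B[...,1]>-115)&(B[...,1]<-55)&(B[...,2]>88)&(B[...,2]<102)
    k=B[m];print(n,'knob',len(k),((k.min(0)+k.max(0))/2).round(1) if len(k) else None)
E
python3 meas.py 4
```

```text
3.35 [594.5 167.1  50. ] bay -68.2 0.6 F [-0.4  5.   3.5] Fbay -4.98 0.07
top 52 [(-120, 40.0), (-110, None), (-100, None), (-90, None), (-80, None), (-70, None), (-60, None), (-50, None), (-40, None), (-30, None), (-20, None), (-10, None), (0, None), (10, None), (20, None), (30, None), (40, None), (50, None), (60, None), (70, None), (80, None), (90, None), (100, None), (110, None), (120, None), (130, None), (140, None), (150, None), (160, None), (170, None)]
  raised x None
top -68 [(-120, 40.0), (-110, 39.2), (-100, 39.6), (-90, 39.6), (-80, 39.9), (-70, 40.1), (-60, 40.1), (-50, 54.6), (-40, 56.0), (-30, 55.7), (-20, 55.2), (-10, 55.5), (0, 55.5), (10, 54.7), (20, None), (30, None), (40, None), (50, None), (60, None), (70, None), (80, None), (90, None), (100, None), (110, None), (120, None), (130, None), (140, None), (150, None), (160, None), (170, None)]
  raised x [-52.6   7.8]
top knob 0 None
scene 52 [(-120, None), (-110, None), (-100, None), (-90, None), (-80, None), (-70, None), (-60, None), (-50, None), (-40, None), (-30, 55.6), (-20, 55.5), (-10, 55.9), (0, 56.0), (10, 56.3), (20, 55.9), (30, 55.6), (40, 55.1), (50, 56.4), (60, 55.5), (70, 56.0), (80, 56.1), (90, 56.0), (100, 55.8), (110, 56.0), (120, 55.9), (130, 40.8), (140, 33.3), (150, 34.3), (160, 39.9), (170, 40.0)]
  raised x [-32.5 129. ]
scene -68 [(-120, 39.6), (-110, 39.4), (-100, 39.7), (-90, 39.6), (-80, 39.8), (-70, 39.6), (-60, 40.0), (-50, 55.3), (-40, 55.5), (-30, 55.0), (-20, 55.4), (-10, 55.6), (0, 55.3), (10, 55.7), (20, 55.3), (30, 55.7), (40, 55.7), (50, 55.3), (60, 55.3), (70, 55.3), (80, 55.7), (90, 55.5), (100, 56.3), (110, 56.1), (120, 55.6), (130, 40.9), (140, 36.1), (150, 35.6), (160, 39.8), (170, 39.4)]
  raised x [-49.1 128.3]
scene knob 66 [ 61. -99.  93.]
```

The board rides level at 56 mm, carrier x ≈ 38, and sliding takes 5 N. It has about 42 mm to go, so I continue slowly.

Request:
jog_arm(
  increments="0 0.04 -0.4 0 0;0 0.08 -0.8 0 0;0 0.12 -1.2 0 0;0 0.16 -1.6 0 0;0 0.2 -2.0 0 0;0 0.24 -2.4 0 0;0 0.28 -2.8 0 0;0 0.31 -3.1 0 0;0 0.34 -3.4 0 0;0 0.36 -3.6 0 0;0 0.38 -3.8 0 0;0 0.39 -3.9 0 0",
)

```text
clock: 4.65
eef_pos: [598.4, 125.0, 49.6]
ee_rot: [0.672, 0.741, -0.002, 0.002]
ft_force: [-0.7, 2.6, 0.6]
width: 0.6
```

```bash
python3 st.py; python3 meas.py 5 | grep scene -A1
```

```text
4.65 [598.4 125.   49.6] bay -26.0 0.4 F [-0.7  2.6  0.6] Fbay -2.61 -0.44
scene 52 [(-120, None), (-110, None), (-100, None), (-90, None), (-80, None), (-70, None), (-60, None), (-50, None), (-40, None), (-30, None), (-20, None), (-10, None), (0, None), (10, 49.3), (20, 49.0), (30, 48.8), (40, 49.3), (50, 48.7), (60, 48.4), (70, 48.8), (80, 48.6), (90, 48.8), (100, 49.0), (110, 49.0), (120, 48.8), (130, 49.1), (140, 48.4), (150, 48.8), (160, 49.1), (170, 41.8)]
  raised x [  6.  168.5]
scene -68 [(-120, 39.6), (-110, 39.5), (-100, 39.9), (-90, 39.5), (-80, 39.6), (-70, 39.6), (-60, 39.4), (-50, 39.8), (-40, 39.6), (-30, 40.0), (-20, 39.7), (-10, 48.8), (0, 49.2), (10, 49.0), (20, 49.0), (30, 48.6), (40, 48.7), (50, 48.9), (60, 49.2), (70, 48.9), (80, 48.8), (90, 49.0), (100, 48.8), (110, 49.0), (120, 48.8), (130, 49.1), (140, 48.6), (150, 48.7), (160, 48.8), (170, 43.3)]
  raised x [ -7.1 168.2]
scene knob 65 [ 61.7 -99.   92.3]
```

Seated: the board's top is at 49 mm along its whole length on both sides, x ≈ 79, and the knob is still drawn back. I'll back off, go up and move to the near side of the knob.

Request:
jog_arm(
  increments="0 -0.15 1.0 0 0;0 -0.2 1.8 0 0;0 -0.2 2 0 0;0 -0.2 2 3 0;0 -0.2 2 7 0;0 -0.2 2 11 0;0 -0.2 2 13 0;0 -0.2 2 13 0",
)

```text
clock: 5.55
eef_pos: [598.3, 146.1, 182.9]
ee_rot: [0.672, 0.741, 0.0, 0.004]
ft_force: [0.4, -0.7, 0.1]
width: 0.4
```

```bash
python3 st.py
```

```text
5.55 [598.3 146.1 182.9] bay -46.9 2.4 F [ 0.4 -0.7  0.1] Fbay 0.73 0.29
```

Request:
jog_arm(
  increments="0 -3 -2.7 0 0;0 -6 -5.4 0 0;0 -9 -8.1 0 0;0 -12 -10.8 0 0;0 -13.2 -12 0 0;0 -13.2 -12 0 0;0 -13.2 -12 -3 0;0 -13.2 -12 -6 0;0 -13.2 -12 -9 0;0 -13.2 -12 -10.8 0;0 -13.2 -12 -10.8 0;0 -13.2 -12 -10.8 0",
)

```text
clock: 6.75
eef_pos: [466.9, 27.2, 74.6]
ee_rot: [0.671, 0.741, 0.0, 0.004]
ft_force: [-0.3, 0.4, 0.9]
width: 0.4
```

```bash
python3 st.py; python3 meas.py 6 | grep -A1 knob
```

```text
6.75 [466.9  27.2  74.6] bay 58.7 -140.0 F [-0.3  0.4  0.9] Fbay -0.41 -0.28
top knob 0 None
scene 52 [(-120, None), (-110, None), (-100, None), (-90, None), (-80, 39.0), (-70, 39.5), (-60, 39.3), (-50, 39.7), (-40, 38.9), (-30, 39.2), (-20, 39.7), (-10, 48.1), (0, 49.3), (10, 48.8), (20, 48.7), (30, 48.8), (40, 48.5), (50, 49.3), (60, 48.5), (70, 49.3), (80, 49.0), (90, 49.1), (100, 49.3), (110, 48.5), (120, 48.9), (130, 49.2), (140, 48.7), (150, 48.9), (160, 48.9), (170, 41.7)]
--
scene knob 0 None
```

View pics/scene6.png

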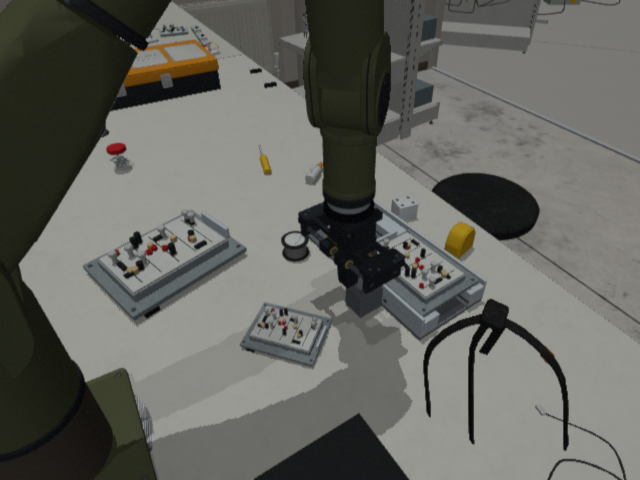

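The gripper stands on the near side of the knob, hiding it at about (365, 275), with everything undisturbed. I'll push along the bay's +y.

Request:
jog_arm(
  increments="0 0.6 -0.05 0 0;0 1.2 0 0 0;0 1.6 0.05 0 0;0 2 0.1 0 0;0 2.4 0.14 0 0;0 2.8 0.18 0 0;0 3.2 0.22 0 0;0 3.6 0.26 0 0;0 4 0.29 0 0;0 4.3 0.31 0 0;0 4.5 0.33 0 0;0 4.5 0.33 0 0",
)

```text
clock: 8.05
eef_pos: [512.7, 30.2, 75.5]
ee_rot: [0.671, 0.741, 0.002, 0.004]
ft_force: [-0.7, 0.5, 0.2]
width: 0.6
```

```bash
python3 st.py
```

```text
8.05 [512.7  30.2  75.5] bay 60.2 -94.0 F [-0.7  0.5  0.2] Fbay -0.53 -0.6
```

Request:
jog_arm(
  increments="0 0.1 0.01 0 0;0 0.2 0.02 0 0;0 0.3 0.03 0 0;0 0.4 0.04 0 0;0 0.5 0.05 0 0;0 0.5 0.05 0 0",
)

```text
clock: 8.65
eef_pos: [517.5, 30.6, 75.5]
ee_rot: [0.671, 0.741, 0.001, 0.004]
ft_force: [-1.9, -0.6, 1.4]
width: 0.8
```

```bash
python3 st.py
```

```text
8.65 [517.5  30.6  75.5] bay 60.2 -89.3 F [-1.9 -0.6  1.4] Fbay 0.37 -1.9
```

Request:
jog_arm(
  increments="0 0.1 0.01 0 0;0 0.2 0.02 0 0;0 0.3 0.03 0 0;0 0.3 0.03 0 0",
)

```text
clock: 9.05
eef_pos: [517.7, 30.6, 75.3]
ee_rot: [0.671, 0.741, -0.001, 0.003]
ft_force: [-6.0, 0.5, 4.3]
width: 0.7
```

```bash
python3 st.py
```

```text
9.05 [517.7  30.6  75.3] bay 60.2 -89.0 F [-6.   0.5  4.3] Fbay -1.08 -5.96
```

The bolt is on its stop: 6 N with no more motion, and TCP -89 + 17 puts the knob at -72. I'll withdraw and look.

Request:
jog_arm(
  increments="0 -2 -0.2 0 0;0 -4 -0.4 0 0;0 -5 -0.5 0 0;0 -5 -0.5 4 0;0 -5 -0.5 8 0;0 -5 -0.5 12 0;0 -8 8 15 0;0 -10 12 15 0;0 -10 16 15 0;0 -10 20 15 0;0 -10 20 15 0;0 -10 20 15 0",
)

```text
clock: 10.25
eef_pos: [418.1, 235.0, 225.9]
ee_rot: [0.669, 0.743, 0.001, 0.002]
ft_force: [-0.5, -0.5, 0.3]
width: 0.2
```

```bash
python3 st.py; python3 meas.py 7; python3 - <<'E'
import cv2
a=cv2.imread('pics/scene7.png')[170:350,270:500];cv2.imwrite('pics/c8.png',cv2.resize(a,None,fx=3,fy=3))
E
```

```text
10.25 [418.1 235.  225.9] bay -152.8 -168.4 F [-0.5 -0.5  0.3] Fbay 0.44 -0.5
top 52 [(-120, 40.2), (-110, 39.3), (-100, 39.9), (-90, 39.8), (-80, 39.7), (-70, 39.3), (-60, 39.8), (-50, 39.1), (-40, 39.1), (-30, 40.4), (-20, 40.1), (-10, 48.8), (0, 48.3), (10, 48.6), (20, 49.0), (30, 49.0), (40, 48.6), (50, 49.2), (60, 48.5), (70, 48.8), (80, 49.3), (90, 48.4), (100, 48.0), (110, 48.1), (120, 48.7), (130, 48.2), (140, 48.0), (150, 48.8), (160, 48.6), (170, 40.5)]
  raised x [-11.6 165.4]
top -68 [(-120, None), (-110, None), (-100, None), (-90, None), (-80, None), (-70, None), (-60, None), (-50, None), (-40, None), (-30, None), (-20, None), (-10, None), (0, None), (10, None), (20, None), (30, None), (40, None), (50, 61.5), (60, 61.7), (70, 48.9), (80, 49.0), (90, 48.2), (100, 49.0), (110, 48.6), (120, 48.9), (130, 48.5), (140, 48.7), (150, 48.6), (160, 48.7), (170, 42.0)]
  raised x [ 53.8 166.1]
top knob 27 [ 60.9 -70.   94.2]
scene 52 [(-120, 38.8), (-110, 39.5), (-100, 39.6), (-90, 39.3), (-80, 39.5), (-70, 39.4), (-60, 40.0), (-50, 39.2), (-40, 39.1), (-30, 39.5), (-20, 39.9), (-10, 47.8), (0, 49.1), (10, 48.7), (20, 48.9), (30, 48.5), (40, 49.0), (50, 48.7), (60, 48.9), (70, 48.9), (80, 48.4), (90, 48.7), (100, 49.1), (110, 48.6), (120, 48.8), (130, 49.3), (140, 48.8), (150, 48.6), (160, 49.2), (170, 41.5)]
  raised x [-10.3 168.6]
scene -68 [(-120, 39.1), (-110, 39.5), (-100, 39.6), (-90, 39.8), (-80, 39.4), (-70, 39.7), (-60, 40.1), (-50, 39.5), (-40, 39.6), (-30, 39.8), (-20, 40.1), (-10, 48.8), (0, 48.9), (10, 48.7), (20, 48.3), (30, 48.9), (40, 48.4), (50, None), (60, 61.4), (70, 55.7), (80, 48.6), (90, 48.8), (100, 48.5), (110, 48.9), (120, 48.8), (130, 48.9), (140, 48.9), (150, 49.2), (160, 48.7), (170, 44.1)]
  raised x [ -7.4 168.9]
scene knob 65 [ 61.3 -72.8  92.5]
```

View pics/c8.png

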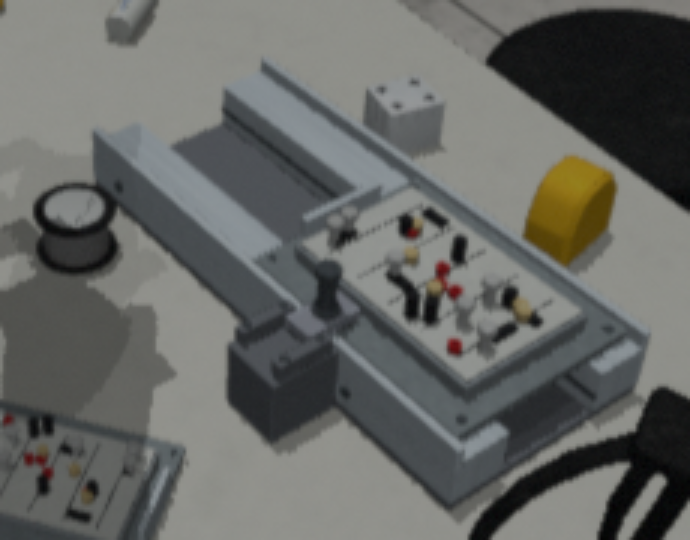

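The crop shows the bolt (325, 315) over the edge of the seated board and the bystanders in place. The arm is clear, so I'm handing in.

```bash
python3 -c "
from bench import job_done
print(job_done())"
```

```text
the job is handed in; nothing more can be done
None
```

The board is in its four notches and the keeper bolt is fully in over its edge; I handed the job in at about 10.3 s. I pushed the lip about 105 mm with the shut fingers (about 5 N), backed off, then pushed the knob inwards until it stopped against 6 N.

**Last checks, all passed:**
- **Board:** its top is about 49 mm above the worktop along its full length, so it is level and fully down (the seated value is 49 mm). The carrier is at x ≈ 77–79 mm in the bay, within the 74–86 mm window.
- **Keeper:** the two cameras put the knob at y = -70 and -72.8 mm, where fully in is -72 mm. That is about 25–26 mm of travel.
- **Surroundings:** the bystanders looked unmoved in the last picture, though I did not measure them, and the arm was clear of everything.

**Disagreements:** my first fit of the far guide gave a wrong bay width (142 mm) because the board was in it. I redid it without the board and got 157.5 mm, which matches the given size. In the last measurement the two cameras differed by 2–4 mm on the knob and the board's ends, slightly more than the roughly 2 mm calibration error. I got no verdict when I handed the job in.

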